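Press down a re-cemented sneaker sole along its edge

TASK

The sneaker sitting sole-up on the bench last has just had its front tread piece cemented back on. With the fingertips, press it down gently along its outer (little-toe) edge, one edge lug after another, from the rearmost lug of that piece forward to the lug at the toe tip, and finish while the fingertips are still pressing on the toe-tip lug. Do not lift the shoe off the last, and leave the other things on the bench where they are.

Things in the scene. Friction and masses are not known exactly. Their poses are not given: they have to be found in the camera images.
- stand: Bench last: black iron base plate 220 x 130 x 14 mm and a post carrying a grey left sneaker upside down. Fixed. Origin on the bench below the front tread piece; x along the shoe to the toe (tip at +86 mm, heel at -210 mm), y to its inner (big-toe) side, z up. Shoe 296 mm long, 100 mm wide; nothing on it is higher than the lug tops, 183 mm above the bench.
- shoe (a joint): How far the shoe has been pulled up off the last (m): 0 seated as it starts, up to 0.06.
- half_sole: Front tread piece: grey rubber with black lugs, from the bare waist to the toe, seven edge lugs round its edge, lower bars in the middle. On foam: under the fingers the whole piece with its lugs sinks straight down 1 mm per 2.5 N, 6 mm at most, and springs back. Over 30 N damages it. Origin 8 mm below the rear lugs' tops, above the stand's origin; axes like the stand's.
- lug1: Rearmost outer edge lug of the half sole, by the bare waist. Each lug: rubber block 38 mm along the edge, 16 mm wide, 5 mm proud of the half sole, 9 mm gaps (middles 37 to 44 mm apart). Origin at the middle of its top face, x along the edge towards the toe, z up. Spread fingers would bear on two lugs at once: keep them shut.
- lug2: Second outer edge lug, counted from the rear, at the widest part of the sole. Origin at the middle of its top face, axes as for lug1.
- lug3: Third outer edge lug, where the edge curves in to the toe; its top lies 3 mm lower than lug1's and slopes down to the toe by about 5 degrees. Origin at the middle of its top face, axes as for lug1.
- lug4: The edge lug across the toe tip, bent round the tip; its top lies 5 mm lower than lug1's and slopes down to the tip by about 7 degrees. Origin at the middle of its top face, x across the tip towards the inner side.
- cement_tin: Bystander: closed round tin of cement, 86 mm wide, 124 mm tall, paper label, standing loose beside the shoe. Origin at the centre of its underside.
- paper_cup: Bystander: takeaway paper cup with a white lid, 88 mm wide, 124 mm tall, standing loose beside the shoe. Origin at the centre of its underside.
- dye_bottle: Bystander: small white bottle with a black cap, 42 mm wide, 85 mm tall, standing loose in front of the toe. Origin at the centre of its underside.
- hammer: Bystander: hammer with a wooden handle, 260 mm long, lying loose. Origin below the middle of its length, x to the head.
- tape: Bystander: roll of tape lying flat, 104 mm wide, 24 mm tall. Origin at the centre of its underside.
- wax_tin: Bystander: flat round tin, 82 mm wide, 24 mm tall. Origin at the centre of its underside.
- other_shoe: Bystander: the right sneaker of the pair, 296 mm long, about 115 mm tall, standing upright on its sole. Origin on the bench below its forefoot, x to the toe.

How it is judged:
By the outcome, as a careful person would: the job done as asked, in the order asked, and still so for the second after the job is handed in, while the arm keeps its last pose, push and grip.
It also fails if it takes over 35 s, if anything falls off the work surface, if the arm or the gripper's body presses on something with over 40 N, if the wrist force passes 120 N, or if a joint passes its speed limit or range.

ROBOT

A 6-joint arm with a two-finger parallel gripper is mounted at the origin on the work surface. World frame = base frame: x ahead of the robot, y to its left, z up, the work surface at z = 0. Lengths are in m, angles in degrees, forces in N, time in s.
With the tool pointing down it reaches from about 0.375 to 0.9 m from the base axis. Payload 3.1 kg.
Tool frame: the origin (TCP) lies between the finger pads; the fingertips stand 11 mm ahead of it and the grasp point (between the pads) lies 8 mm behind it; z points along the fingers, y is the line along which they close (so a half turn about z gives the same grasp; the last joint's range is limited). The gripper opens to 87 mm and grips with 3 to 60 N. Pads are 19 mm wide; open, the fingers measure 117 mm over their backs; the gripper's body (75 mm by 190 mm) begins 51 mm behind the grasp point.
Start: joints at [55.09, 30.224, 82.088, -0, 67.689, -10.227], TCP at [0.261, 0.568, 0.203] pointing down, gripper open.
Joint ranges: [-176.69, 176.69], [-43.24, 126.21], [12.49, 139.97], [-82, 262], [0, 151.66], [-163.58, 163.58]. Speed limits (degrees/s): [159.86, 159.86, 180, 180, 180, 180].

INTERFACE

Orientations are given as a 3x3 rotation matrix whose columns are the frame's x, y, z axes.
In Python, from rig import bot gives the robot as it stands.
- The arm moves only by the tool apply_moves, never from a script. Its argument "steps" is a list that holds one entry, the list of rows, each a list of 7 numbers: the shift along the tool's x, y, z in cm, then the turn, a rotation vector about the tool's x, y, z in degrees, then the gripper command: -1 is shut, 1 is fully open, values between are in proportion. In form: [[[dx, dy, dz, rx, ry, rz, jaw], ...]]. A call has 1 to 20 rows; each row is the pose to reach, as a shift and turn from the pose commanded when the call began, along the tool's axes at that moment; what a row does not reach only later rows make up. A row lasts 1/8 s, in which the tool goes at most 62.5 mm and 10.7 degrees, less where a joint would pass 70% of its speed; a pose out of reach is approached as far as the arm can. A call with a gripper value outside its range is refused whole. The fingers move at their own pace and stop on an object; the grip force is fixed at half the most. Time passes only in rows, so rows that repeat a pose let the fingers close. It gives the time, the measured TCP pose, the force, the opening and the grip force at its end, in the units of the state.
- bot.read_state(): the state, without advancing time (a new reading comes with each control period).
- bot.capture(name): name is "scene" or "top" or "wrist"; returns the picture (400x640x3 uint8, blue, green, red); there is no depth.
- bot.camera_model(name): a dict with "intrinsics" (3x3 intrinsics, pixels), "R" (3x3) and "t" (3): a world point X has camera coordinates R X + t. Camera axes: x right, y down, z forward; pixel columns grow to the right and rows downward; lengths in m; the calibration is good to about 2 mm. A picture is of the moment at which its call begins: read the wrist's pose just before it. camera_model takes no time and is no camera call; for the wrist camera it gives the pose at the moment of the call.
- bot.hand_in(): hands the job in; it is judged then, once.
The state is a dict: "time_s": time; "joint_positions": joint angles; "qvel": joint speeds; "tau": joint torques, N m; "position": TCP position; "tcp_rot": TCP orientation; "force": force on the tool from outside, world axes, zero at the start; "moment": the same for the moment, N m; "opening": opening from 0.0 (shut) to 1.0 (fully open); "grasp_force": force on a finger pad.
Only numpy, scipy, OpenCV 4.12 (cv2) and the standard library are available. Lean on these libraries where they do the work, as an engineer would, in place of code of your own. Each camera call takes 0.05 s, during which the arm holds its last target. There are 200 camera calls.

## Working session

There is one attempt and no reset: what is moved stays moved. The work goes in short steps, Python scripts to look and compute and a tool call to move; the robot and the scene stay as the last step left them, time stands still between calls to the robot, and variables do not carry over. Pictures are saved under pics/ and viewed, at most 10 in all, crops included, and the job is handed in when it is done.

Besides the shell and the picture viewer there is one more tool, called after "Request:" by a JSON object that holds its "method" and its "body". apply_moves: Moves the arm, as the interface text tells. Its arguments: {"type":"object","properties":{"steps":{"type":"array","items":{"type":"array","items":{"type":"array","items":{"type":"number"}}}}},"required":["steps"]}

```bash
mkdir -p pics; ls; python3 - <<'E'
from rig import bot
import cv2
s=bot.read_state();print(s)
for n in("scene","top"):
    im=bot.capture(n);cv2.imwrite(f"pics/{n}1.png",im);m=bot.camera_model(n);print(n,m)
E
```

```text
pics
{'time_s': 0.0, 'joint_positions': array([ 5.50890671e+01,  3.02785586e+01,  8.21563144e+01, -6.13306954e-04,
        6.76891836e+01, -1.02283299e+01]), 'qvel': array([-0.00264365,  0.00695508,  0.02948463, -0.04095347, -0.03364281,
        0.01023794]), 'tau': array([ 9.82823985e-05, -4.40037847e+01, -1.76592404e+01,  6.31107646e-02,
        5.83659403e-02, -1.68587753e-04]), 'position': array([0.2605302 , 0.56725724, 0.20167645]), 'tcp_rot': array([[-9.08636485e-01,  4.17586185e-01, -1.23102507e-03],
       [ 4.17587831e-01,  9.08634817e-01, -1.78121927e-03],
       [ 3.74739678e-04, -2.13254191e-03, -9.99997656e-01]]), 'force': array([0.15499829, 0.95631629, 0.28449591]), 'moment': array([ 0.02092678,  0.06685382, -0.02216089]), 'grasp_force': 0.0, 'opening': 0.9965987174359282}
scene {'intrinsics': array([[467.93118921,   0.        , 320.56598276],
       [  0.        , 467.93118921, 192.7515208 ],
       [  0.        ,   0.        ,   1.        ]]), 'R': array([[ 0.54976552,  0.83531316, -0.00313026],
       [ 0.57676088, -0.38230344, -0.72193557],
       [-0.60423899,  0.39508987, -0.6919532 ]]), 't': array([-0.26952715, -0.20224396,  1.7283587 ])}
top {'intrinsics': array([[431.09611111,   0.        , 320.90592643],
       [  0.        , 431.09611111, 202.62030996],
       [  0.        ,   0.        ,   1.        ]]), 'R': array([[ 1.06826689e-02, -9.99942542e-01, -8.91150400e-04],
       [-9.96824507e-01, -1.05790209e-02, -7.89239254e-02],
       [ 7.89099631e-02,  1.73143872e-03, -9.96880243e-01]]), 't': array([-0.02108219,  0.52088798,  1.54354827])}
```

View pics/top1.png

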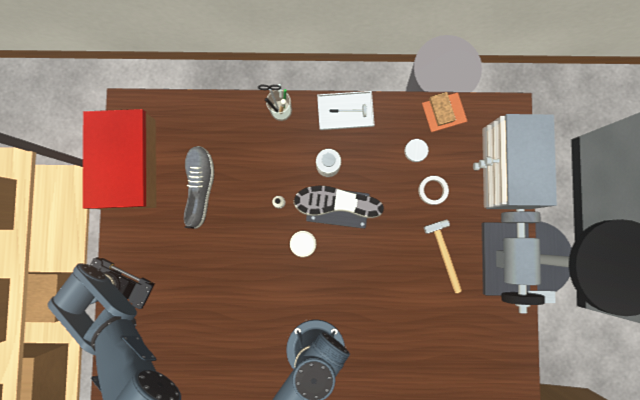

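View pics/scene1.png

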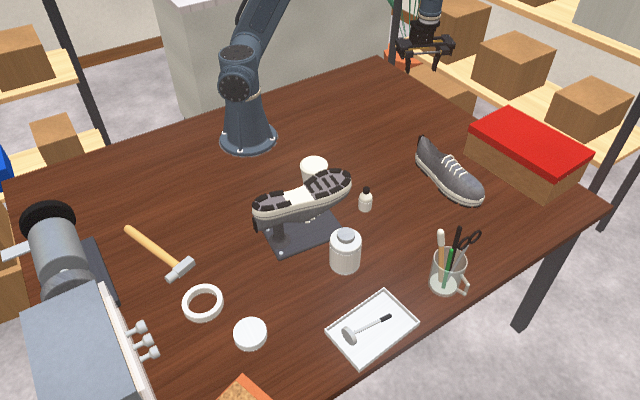

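The top view shows the sneaker sole-up, toe to the left: toe tip about (297,200), waist (345,202), heel (383,210). The outer edge is its upper, far side. The cement tin is at (328,162), the cup at (303,243) and the bottle at (279,201). The scene view agrees.

```bash
cat > h.py <<'E'
import numpy as np, cv2
from rig import bot
from scipy.spatial.transform import Rotation as Ro
def ray(m,px):
    d=m["R"].T@np.linalg.solve(m["intrinsics"],np.array([px[0],px[1],1.]))
    return -m["R"].T@m["t"],d
def onplane(m,px,z):
    c,d=ray(m,px);return c+d*(z-c[2])/d[2]
def proj(m,X):
    p=m["intrinsics"]@(m["R"]@np.asarray(X)+m["t"]);return p[:2]/p[2]
def tri(obs):
    A=np.zeros((3,3));b=np.zeros(3)
    for m,px in obs:
        c,d=ray(m,px);d=d/np.linalg.norm(d);P=np.eye(3)-np.outer(d,d);A+=P;b+=P@c
    X=np.linalg.solve(A,b);return X,[np.round(proj(m,X)-px,1).tolist() for m,px in obs]
def shift(p,R,P0=None,R0=None):
    s=bot.read_state()
    P0=s["position"] if P0 is None else P0;R0=s["tcp_rot"] if R0 is None else R0
    return np.round(100*R0.T@(np.asarray(p)-P0),2),np.round(Ro.from_matrix(R0.T@R).as_rotvec(degrees=True),1)
E
python3 - <<'E'
from h import *
m=bot.camera_model("top")
for n,p in dict(toe=(296,200),heel=(383,210),waist=(345,202)).items(): print(n,onplane(m,p,.183))
s=bot.read_state();w=bot.camera_model("wrist");cw=-w["R"].T@w["t"]
print("cam in tool",s["tcp_rot"].T@(cw-s["position"]),s["tcp_rot"].T@w["R"].T,w["intrinsics"])
toe=onplane(m,(296,200),.183);heel=onplane(m,(383,210),.183)
x=toe-heel;L=np.linalg.norm(x);x/=L;print("len",L,"yaw",np.degrees(np.arctan2(x[1],x[0])))
o=toe-.086*x;print("origin",o)
E
```

```text
toe [0.5159141  0.06526495 0.183     ]
heel [ 0.48634041 -0.21758826  0.183     ]
waist [ 0.51107974 -0.09410919  0.183     ]
cam in tool [ 0.07679217  0.00172792 -0.18219414] [[ 1.09499767e-03 -9.60147938e-01 -2.79490140e-01]
 [ 9.99999400e-01  1.04434195e-03  3.30152076e-04]
 [-2.51115576e-05 -2.79490334e-01  9.60148506e-01]] [[323.89428314   0.         316.02259681]
 [  0.         323.89428314 204.13302092]
 [  0.           0.           1.        ]]
len 0.28439505052202674 yaw 84.03113128206154
origin [ 0.50697113 -0.0202688   0.183     ]
```

```bash
python3 - <<'E'
from h import *
def Rt(th): 
    c,s=np.cos(np.radians(th)),np.sin(np.radians(th));return np.array([[-s,c,0],[c,s,0],[0,0,-1.]])
print(shift([.46,-.05,.26],Rt(-6)),shift([.46,.05,.26],Rt(-6)))
E
```

```text
(array([-43.9 , -47.78,  -5.75]), array([-0.1,  0. , 71.3])) (array([-39.72, -38.69,  -5.76]), array([-0.1,  0. , 71.3]))
```

Request:
{"method": "apply_moves", "body": {"steps": [[[0, 0, -6, 0, 0, 0, -1], [-43.9, -47.8, -6, 0, 0, 71.3, -1], [-43.9, -47.8, -6, 0, 0, 71.3, -1], [-43.9, -47.8, -6, 0, 0, 71.3, -1], [-43.9, -47.8, -6, 0, 0, 71.3, -1], [-43.9, -47.8, -6, 0, 0, 71.3, -1], [-43.9, -47.8, -6, 0, 0, 71.3, -1], [-43.9, -47.8, -6, 0, 0, 71.3, -1], [-43.9, -47.8, -6, 0, 0, 71.3, -1], [-43.9, -47.8, -6, 0, 0, 71.3, -1], [-43.9, -47.8, -6, 0, 0, 71.3, -1], [-43.9, -47.8, -6, 0, 0, 71.3, -1], [-43.9, -47.8, -6, 0, 0, 71.3, -1], [-43.9, -47.8, -6, 0, 0, 71.3, -1], [-43.9, -47.8, -6, 0, 0, 71.3, -1], [-43.9, -47.8, -6, 0, 0, 71.3, -1], [-43.9, -47.8, -6, 0, 0, 71.3, -1], [-43.9, -47.8, -6, 0, 0, 71.3, -1]]]}}

```text
time_s: 2.35
position: [0.4602, -0.0495, 0.2627]
tcp_rot: [[0.104, 0.995, 0.0], [0.995, -0.104, -0.0], [-0.0, 0.0, -1.0]]
force: [0.6, 0.2, 1.2]
opening: 0.005
grasp_force: 0.0
```

```bash
python3 - <<'E'
from h import *
import pickle
s=bot.read_state();print(s["position"],s["tcp_rot"].round(3),s["opening"],s["force"],s["time_s"],s["qvel"].max())
w=bot.camera_model("wrist");im=bot.capture("wrist");pickle.dump((w,im),open("A.pkl","wb"))
cv2.imwrite("pics/wA.png",im)
E
```

```text
[ 0.46023187 -0.04947096  0.26272621] [[ 0.104  0.995  0.   ]
 [ 0.995 -0.104 -0.   ]
 [-0.     0.    -1.   ]] 0.005140912223657082 [0.55477007 0.23781926 1.17579008] 2.35 0.14423307043549274
```

View pics/wA.png

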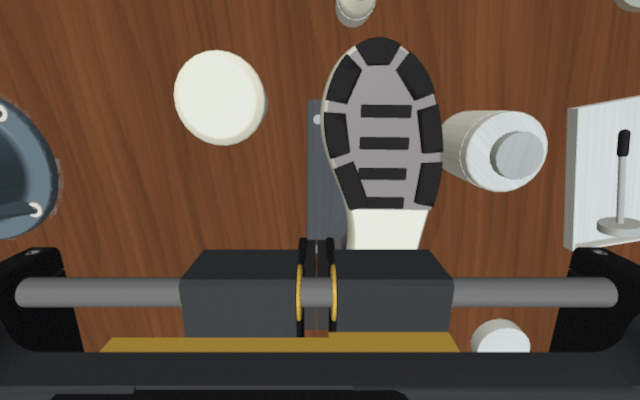

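The wrist view shows the sole with the toe up. The outer lugs are on the right: lug1 about (428,183), lug2 (429,128), lug3 (414,75), lug4 (380,50). Next is a second viewpoint for triangulation.

Request:
{"method": "apply_moves", "body": {"steps": [[[4, -4, 0, 0, 0, 0, -1], [4, -4, 0, 0, 0, 0, -1], [4, -4, 0, 0, 0, 0, -1], [4, -4, 0, 0, 0, 0, -1]]]}}

```text
time_s: 2.9
position: [0.4256, -0.0065, 0.2629]
tcp_rot: [[0.105, 0.994, 0.001], [0.994, -0.105, -0.001], [-0.0, 0.001, -1.0]]
force: [-0.2, -0.0, 0.1]
opening: 0.002
grasp_force: 0.0
```

```bash
cat > lugs.py <<'E'
from h import *
import pickle
def blobs(im,roi):
    g=im.max(2);mk=np.zeros_like(g);x0,y0,x1,y1=roi
    mk[y0:y1,x0:x1]=(g[y0:y1,x0:x1]<60)*255
    n,lab,st,c=cv2.connectedComponentsWithStats(mk,connectivity=4)
    out=[]
    for i in range(1,n):
        if st[i,4]>150:
            r=cv2.minAreaRect(np.argwhere(lab==i)[:,::-1].astype(np.float32))
            out.append((c[i].round(1).tolist(),int(st[i,4]),np.round(r[1],0).tolist(),round(r[2])))
    return out
E
python3 - <<'E'
from lugs import *
s=bot.read_state();print(s["position"],s["time_s"])
w=bot.camera_model("wrist");im=bot.capture("wrist");pickle.dump((w,im),open("B.pkl","wb"))
cv2.imwrite("pics/wB.png",im)
a=pickle.load(open("A.pkl","rb"))[1]
for o in blobs(a,(321,20,450,235)):print("A",o)
for o in blobs(im,(335,30,520,250)):print("B",o)
E
```

```text
[ 0.42564823 -0.00651315  0.26288695] 2.9
A ([377.7, 50.4], 877, [27.0, 43.0], 90)
A ([415.1, 77.2], 1011, [47.0, 25.0], 59)
A ([343.3, 80.5], 979, [23.0, 48.0], 24)
A ([430.1, 129.4], 973, [47.0, 22.0], 84)
A ([385.2, 110.7], 576, [11.0, 49.0], 90)
A ([335.8, 133.9], 912, [45.0, 22.0], 83)
A ([383.7, 143.0], 531, [48.0, 10.0], 0)
A ([366.6, 186.0], 1758, [47.0, 70.0], 88)
A ([428.0, 183.2], 878, [21.0, 44.0], 11)
B ([395.8, 34.4], 181, [11.0, 19.0], 90)
B ([423.8, 103.7], 793, [24.0, 42.0], 90)
B ([458.7, 128.8], 925, [44.0, 24.0], 59)
B ([389.6, 132.0], 860, [22.0, 46.0], 26)
B ([471.9, 177.2], 903, [44.0, 22.0], 85)
B ([429.6, 160.0], 520, [10.0, 47.0], 90)
B ([381.1, 181.5], 820, [42.0, 21.0], 85)
B ([426.8, 189.5], 464, [9.0, 46.0], 90)
B ([409.2, 229.4], 1587, [42.0, 67.0], 90)
B ([468.1, 226.9], 822, [21.0, 43.0], 13)
```

View pics/wB.png

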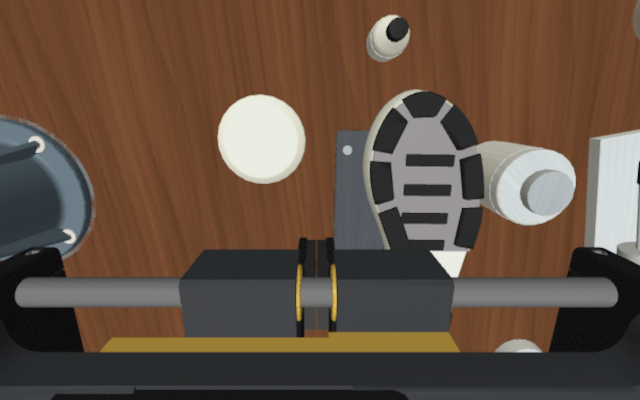

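View B shows the same lugs, all clear of the gripper: lug1 (468,227), lug2 (472,177), lug3 (459,129), lug4 (424,104). Next I triangulate them.

```bash
python3 - <<'E'
from lugs import *
A=pickle.load(open("A.pkl","rb"))[0];B=pickle.load(open("B.pkl","rb"))[0]
pts=[((428,183.2),(468.1,226.9)),((430.1,129.4),(471.9,177.2)),((415.1,77.2),(458.7,128.8)),((377.7,50.4),(423.8,103.7))]
zs=[.183,.183,.180,.178];P=[]
for (a,b),z in zip(pts,zs):
    X,e=tri([(A,a),(B,b)]);pa,pb=onplane(A,a,z-.001),onplane(B,b,z-.001);P.append((pa+pb)/2)
    print(X.round(4),e,"plane",pa.round(4),pb.round(4))
P=np.array(P);d=np.diff(P,axis=0);print("spacing",np.linalg.norm(d[:,:2],axis=1),"dirs",np.degrees(np.arctan2(d[:,1],d[:,0])))
s=bot.read_state();print(s["position"])
E
```

```text
[ 0.5559 -0.0397  0.18  ] [[0.0, -0.0], [-0.0, 0.0]] plane [ 0.5552 -0.0392  0.182 ] [ 0.555  -0.0389  0.182 ]
[0.558  0.0042 0.1796] [[0.1, -0.1], [-0.1, 0.1]] plane [0.5572 0.0044 0.182 ] [0.557  0.0048 0.182 ]
[0.5476 0.0447 0.1766] [[0.0, -0.0], [-0.0, 0.0]] plane [0.5469 0.0446 0.179 ] [0.5467 0.045  0.179 ]
[0.5202 0.067  0.1749] [[0.2, -0.2], [-0.2, 0.1]] plane [0.5197 0.0666 0.177 ] [0.5197 0.0672 0.177 ]
spacing [0.0437008  0.04146357 0.03498512] dirs [ 87.46101927 104.37745548 140.7972372 ]
[ 0.42553682 -0.0064868   0.26278019]
```

```bash
cat > plan.py <<'E'
from h import *
import sys
C=[(.5551,-.039,.183),(.5571,.0046,.183),(.5468,.0448,.180),(.5197,.0669,.178)]
TH=[-17,0,25,84];TL=[0,0,5,7];OFF=[.003,.003,.003,.004];t=84
def Rt(th):
    c,s=np.cos(np.radians(th)),np.sin(np.radians(th));return np.array([[-s,c,0],[c,s,0],[0,0,-1.]])
def pose(i,h):
    ax=np.array([-np.sin(np.radians(t)),np.cos(np.radians(t)),0])
    R=Ro.from_rotvec(np.radians(TL[i])*ax).as_matrix()@Rt(TH[i])
    tip=np.array(C[i])+OFF[i]*Rt(TH[i])[:,1]+[0,0,h]
    return tip-.011*R[:,2],R
if __name__=="__main__":
    s=bot.read_state();print(s["position"].round(4),s["force"].round(1),s["time_s"])
    for a in sys.argv[1:]:
        i,h=a.split(",");print(a,*shift(*pose(int(i)-1,float(h)/1000)))
E
python3 plan.py 1,20 1,3 1,0
```

```text
[ 0.4255 -0.0065  0.2628] [-0.2 -0.6 -0.4] 2.95
1,20 [-1.93 13.52  4.89] [ 0.  0. 11.]
1,3 [-1.93 13.51  6.59] [ 0.  0. 11.]
1,0 [-1.93 13.51  6.89] [ 0.  0. 11.]
```

Request:
{"method": "apply_moves", "body": {"steps": [[[-1.9, 13.5, 3, 0, 0, 11, -1], [-1.9, 13.5, 4.9, 0, 0, 11, -1], [-1.9, 13.5, 4.9, 0, 0, 11, -1], [-1.9, 13.5, 4.9, 0, 0, 11, -1], [-1.9, 13.5, 5.8, 0, 0, 11, -1], [-1.9, 13.5, 6.6, 0, 0, 11, -1], [-1.9, 13.5, 6.8, 0, 0, 11, -1], [-1.9, 13.5, 6.9, 0, 0, 11, -1], [-1.9, 13.5, 7.0, 0, 0, 11, -1], [-1.9, 13.5, 7.0, 0, 0, 11, -1], [-1.9, 13.5, 7.0, 0, 0, 11, -1]]]}}

```text
time_s: 4.32
position: [0.557, -0.0388, 0.1928]
tcp_rot: [[0.292, 0.956, 0.0], [0.956, -0.292, -0.0], [0.0, 0.0, -1.0]]
force: [-0.3, -0.7, -0.2]
opening: 0.003
grasp_force: 0.0
```

```bash
python3 - <<'E'
from h import *
import pickle
s=bot.read_state();print(s["position"],s["force"],s["moment"])
im=bot.capture("scene")[130:260,220:390];cv2.imwrite("pics/c1.png",cv2.resize(im,None,fx=4,fy=4,interpolation=2))
E
```

```text
[ 0.55703771 -0.03881078  0.19277641] [-0.28090933 -0.65605187 -0.17933496] [-0.09143719  0.03714384 -0.06200771]
```

View pics/c1.png

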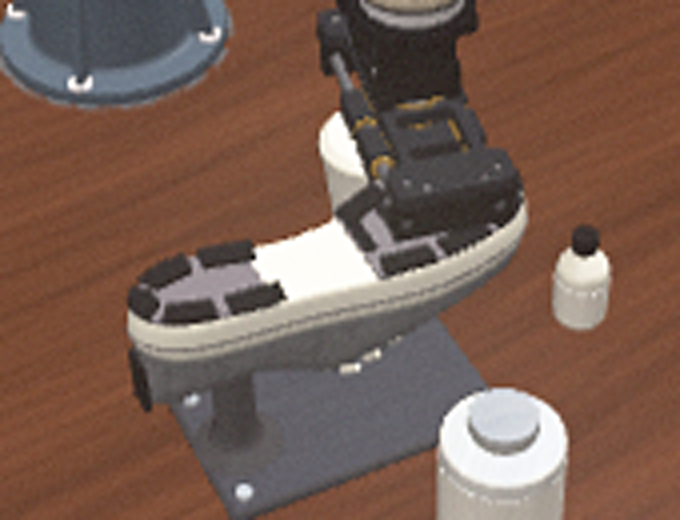

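The crop shows the gripper low over the forefoot, and lug1 appears unobscured near (410,262). Before pressing I check this against projections.

```bash
python3 - <<'E'
from plan import *
m=bot.camera_model("scene");s=bot.read_state()
f=lambda X:((proj(m,X)-[220,130])*4).round(0)
for c in C: print(f(c))
p=s["position"];R=s["tcp_rot"]
for d in (.011,-.008,-.06): print("tool",d,f(p+d*R[:,2]))
w=bot.camera_model("wrist");print("lugs in wrist",[proj(w,c).round() for c in C])
cv2.imwrite("pics/wC.png",bot.capture("wrist"))
E
```

```text
[406. 252.]
[461. 229.]
[501. 202.]
[504. 171.]
tool 0.011 [408. 255.]
tool -0.008 [408. 234.]
tool -0.06 [408. 175.]
lugs in wrist [array([313., 239.]), array([295., 174.]), array([257., 112.]), array([200.,  88.])]
```

View pics/wC.png

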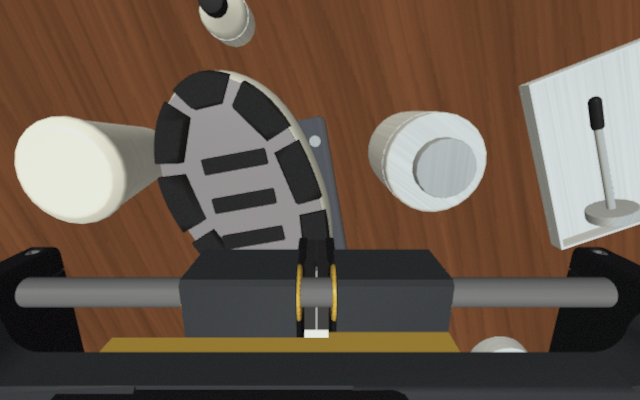

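The wrist view shows the shut fingers (316,240) sitting over lug1, which emerges just ahead at (314,222). That matches the projections. There is no contact yet at tip height 0.182, so I go down gently.

Request:
{"method": "apply_moves", "body": {"steps": [[[0, 0, 0.1, 0, 0, 0, -1], [0, 0, 0.2, 0, 0, 0, -1], [0, 0, 0.2, 0, 0, 0, -1]]]}}

```text
time_s: 4.8
position: [0.5568, -0.0388, 0.1905]
tcp_rot: [[0.292, 0.956, -0.0], [0.956, -0.292, 0.0], [-0.0, -0.0, -1.0]]
force: [0.2, 0.6, 0.1]
opening: 0.003
grasp_force: 0.0
```

Request:
{"method": "apply_moves", "body": {"steps": [[[0, 0, 0.1, 0, 0, 0, -1], [0, 0, 0.2, 0, 0, 0, -1], [0, 0, 0.2, 0, 0, 0, -1]]]}}

```text
time_s: 5.18
position: [0.5568, -0.0388, 0.1885]
tcp_rot: [[0.292, 0.956, -0.0], [0.956, -0.292, 0.0], [-0.0, -0.0, -1.0]]
force: [-0.1, -0.9, 0.1]
opening: 0.002
grasp_force: 0.0
```

Request:
{"method": "apply_moves", "body": {"steps": [[[0, 0, 0.1, 0, 0, 0, -1], [0, 0, 0.1, 0, 0, 0, -1]]]}}

```text
time_s: 5.42
position: [0.5569, -0.0388, 0.1876]
tcp_rot: [[0.292, 0.956, -0.0], [0.956, -0.292, -0.0], [-0.0, -0.0, -1.0]]
force: [0.4, -0.3, 0.3]
opening: 0.001
grasp_force: 0.0
```

Request:
{"method": "apply_moves", "body": {"steps": [[[0, 0, 0.1, 0, 0, 0, -1], [0, 0, 0.1, 0, 0, 0, -1]]]}}

```text
time_s: 5.68
position: [0.5569, -0.0387, 0.1866]
tcp_rot: [[0.292, 0.956, -0.0], [0.956, -0.292, 0.0], [-0.0, -0.0, -1.0]]
force: [0.4, -1.3, 0.3]
opening: 0.005
grasp_force: 0.0
```

```bash
python3 - <<'E'
from plan import *
s=bot.read_state();p=s["position"]+.011*s["tcp_rot"][:,2]
a=bot.capture("scene");m=bot.camera_model("scene");b=bot.capture("wrist");w=bot.camera_model("wrist")
q=proj(m,p);print("scene tip",q,(q-[270,150])*7,"wrist tip",proj(w,p),(proj(w,p)-[240,160])*2.5)
a=cv2.resize(a[150:210,270:370],None,fx=7,fy=7,interpolation=2)[:, :440];b=cv2.resize(b[100:268,240:384],None,fx=2.5,fy=2.5,interpolation=2)
print(a.shape,b.shape)
cv2.imwrite("pics/cmp.png",np.hstack([a,b[:420]]))
E
```

```text
scene tip [321.94347177 195.35793527] [363.60430241 317.50554687] wrist tip [315.56574947 237.36914428] [188.91437367 193.4228607 ]
(420, 440, 3) (420, 360, 3)
```

View pics/cmp.png

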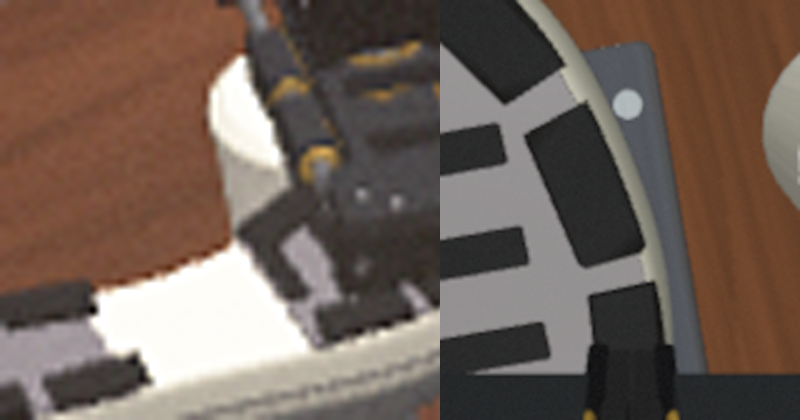

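The left half shows a finger running down to lug1 at about (360,300). The right half shows the fingertips (630,345) directly above lug1's middle line. The position is right and only the height is off, so I keep going down in 1 mm steps.

Request:
{"method": "apply_moves", "body": {"steps": [[[0, 0, 0.1, 0, 0, 0, -1], [0, 0, 0.1, 0, 0, 0, -1]]]}}

```text
time_s: 6.02
position: [0.5568, -0.0388, 0.1856]
tcp_rot: [[0.292, 0.956, -0.0], [0.956, -0.292, 0.0], [-0.0, -0.0, -1.0]]
force: [-0.5, -0.4, 0.5]
opening: 0.007
grasp_force: 0.0
```

Request:
{"method": "apply_moves", "body": {"steps": [[[0, 0, 0.1, 0, 0, 0, -1], [0, 0, 0.1, 0, 0, 0, -1]]]}}

```text
time_s: 6.28
position: [0.5568, -0.0387, 0.1845]
tcp_rot: [[0.292, 0.956, -0.0], [0.956, -0.292, 0.0], [-0.0, -0.0, -1.0]]
force: [-0.1, -1.1, 0.8]
opening: 0.006
grasp_force: 0.0
```

Request:
{"method": "apply_moves", "body": {"steps": [[[0, 0, 0.1, 0, 0, 0, -1], [0, 0, 0.1, 0, 0, 0, -1]]]}}

```text
time_s: 6.52
position: [0.5568, -0.0388, 0.1836]
tcp_rot: [[0.292, 0.956, -0.0], [0.956, -0.292, 0.0], [-0.0, -0.0, -1.0]]
force: [-0.7, -0.6, 0.3]
opening: 0.009
grasp_force: 0.0
```

Request:
{"method": "apply_moves", "body": {"steps": [[[0, 0, 0.1, 0, 0, 0, -1], [0, 0, 0.2, 0, 0, 0, -1], [0, 0, 0.2, 0, 0, 0, -1]]]}}

```text
time_s: 6.9
position: [0.5568, -0.0388, 0.1815]
tcp_rot: [[0.292, 0.956, -0.0], [0.956, -0.292, 0.0], [-0.0, -0.0, -1.0]]
force: [-0.9, -0.2, 0.1]
opening: 0.003
grasp_force: 0.0
```

Request:
{"method": "apply_moves", "body": {"steps": [[[0, 0, 0.1, 0, 0, 0, -1], [0, 0, 0.2, 0, 0, 0, -1], [0, 0, 0.2, 0, 0, 0, -1]]]}}

```text
time_s: 7.28
position: [0.5568, -0.0388, 0.1795]
tcp_rot: [[0.292, 0.956, -0.0], [0.956, -0.292, 0.0], [-0.0, -0.0, -1.0]]
force: [0.1, -0.2, -0.2]
opening: 0.009
grasp_force: 0.0
```

```bash
python3 - <<'E'
from plan import *
s=bot.read_state();print(s["position"],s["force"],s["moment"],s["tau"],s["opening"],s["time_s"])
a=bot.capture("scene");b=bot.capture("wrist");w=bot.camera_model("wrist")
P=s["position"];R=s["tcp_rot"]
for dx in(-.0095,0,.0095): print(dx,proj(w,P+R@[dx,0,.011]))
a=cv2.resize(a[160:210,295:345],None,fx=8,fy=8,interpolation=0);b=cv2.resize(b[170:270,266:366],None,fx=4,fy=4,interpolation=0)
f=lambda i:np.clip(i.astype(float)*2.2,0,255).astype(np.uint8)
cv2.imwrite("pics/cmp2.png",f(np.hstack([a,b])))
E
```

```text
[ 0.55681695 -0.03876602  0.1795219 ] [ 0.06447213 -0.1519211  -0.19633995] [-0.10932554  0.06711611 -0.00944161] [-3.09007439e-03 -3.91694462e+01 -1.56702858e+01  6.66940911e-02
  3.10943986e-02  2.50453883e-05] 0.00893307503724315 7.275
-0.0095 [315.49931978 251.01508496]
0 [315.50899218 237.38356472]
0.0095 [315.5189155  223.39842412]
```

View pics/cmp2.png

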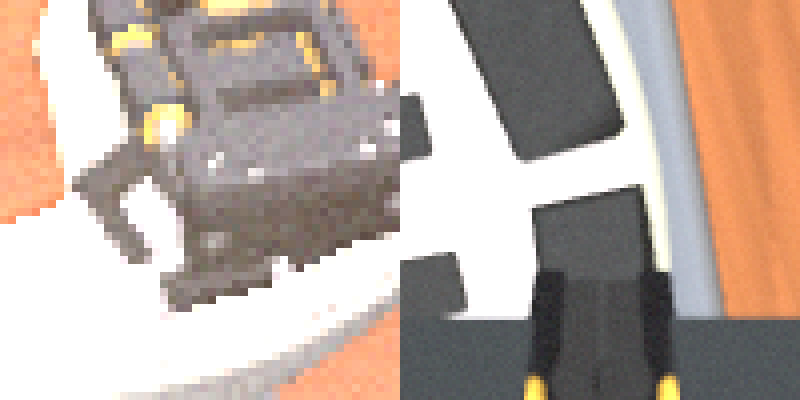

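The left half shows lug1 at (160–290,260–310) under the gripper. The right half shows the shut fingertips (pads with a seam) at row 270, covering lug1's middle. I check the lug heights numerically from the several wrist views.

```bash
python3 - <<'E'
from lugs import *
from plan import C
A,ia=pickle.load(open("A.pkl","rb"));B,ib=pickle.load(open("B.pkl","rb"))
w=bot.camera_model("wrist");im=bot.capture("wrist");pickle.dump((w,im),open("D.pkl","wb"))
ic=cv2.imread("pics/wC.png")
for c in blobs(ic,(150,50,345,236)): print("C",c[:2])
bl=blobs(im,(130,50,345,236))
for c in bl: print("D",c[:2])
pa=[None,((430.1,129.4),(471.9,177.2)),((415.1,77.2),(458.7,128.8)),((377.7,50.4),(423.8,103.7))]
for i in(1,2,3):
    p=proj(w,C[i]);q=min(bl,key=lambda o:np.hypot(*(np.array(o[0])-p)))[0]
    print(i+1,"pred",p.round(1),"seen",q,"on z",onplane(w,q,C[i][2]).round(4),"tri",tri([(A,pa[i][0]),(B,pa[i][1]),(w,q)]))
T=bot.camera_model("top");S=bot.camera_model("scene")
print("top",[proj(T,c).round(1) for c in C])
E
```

```text
C ([202.8, 88.5], 1516)
C ([259.2, 111.0], 1734)
C ([170.7, 135.1], 1689)
C ([298.1, 172.8], 1606)
C ([234.4, 161.1], 976)
C ([181.1, 200.8], 1554)
C ([243.9, 200.4], 890)
C ([314.4, 223.7], 636)
C ([262.3, 232.1], 313)
D ([194.8, 87.0], 1757)
D ([255.4, 111.0], 1999)
D ([160.7, 136.9], 1968)
D ([297.1, 176.9], 1839)
D ([228.9, 164.6], 1118)
D ([172.3, 206.3], 1760)
D ([239.3, 206.4], 1019)
D ([314.2, 227.0], 488)
2 pred [293.5 178.2] seen [297.1, 176.9] on z [0.5593 0.0047 0.183 ] tri (array([0.55866907, 0.00391788, 0.1780947 ]), [[0.2, 0.1], [-0.2, -0.1], [-0.1, -0.1]])
3 pred [252.7 112.6] seen [255.4, 111.0] on z [0.5485 0.0452 0.18  ] tri (array([0.54779248, 0.04493342, 0.17626955]), [[0.1, -0.3], [-0.0, -0.3], [0.1, 0.8]])
4 pred [191.5  86.8] seen [194.8, 87.0] on z [0.5214 0.0663 0.178 ] tri (array([0.52027086, 0.06698645, 0.17460874]), [[0.2, -0.1], [-0.2, 0.2], [-0.1, -0.2]])
top [array([328.2, 188.4]), array([314.8, 187.6]), array([302.5, 190.7]), array([295.6, 199. ])]
```

The lugs are static at about z = 0.178–0.183 over four views, so the piece has not sunk. The tool simply hasn't touched yet, so the effective fingertip must be shorter than I assumed. I keep stepping down safely; the foam limits force to 2.5 N/mm.

Request:
{"method": "apply_moves", "body": {"steps": [[[0, 0, 0.1, 0, 0, 0, -1], [0, 0, 0.2, 0, 0, 0, -1], [0, 0, 0.2, 0, 0, 0, -1]]]}}

```text
time_s: 7.8
position: [0.5568, -0.0388, 0.1775]
tcp_rot: [[0.292, 0.956, -0.0], [0.956, -0.292, 0.0], [-0.0, -0.0, -1.0]]
force: [0.1, 0.6, -0.3]
opening: 0.004
grasp_force: 0.0
```

Request:
{"method": "apply_moves", "body": {"steps": [[[0, 0, 0.1, 0, 0, 0, -1], [0, 0, 0.2, 0, 0, 0, -1], [0, 0, 0.2, 0, 0, 0, -1]]]}}

```text
time_s: 8.18
position: [0.5568, -0.0388, 0.1755]
tcp_rot: [[0.292, 0.956, -0.0], [0.956, -0.292, 0.0], [-0.0, -0.0, -1.0]]
force: [0.2, 0.8, -0.7]
opening: 0.008
grasp_force: 0.0
```

Request:
{"method": "apply_moves", "body": {"steps": [[[0, 0, 0.1, 0, 0, 0, -1], [0, 0, 0.2, 0, 0, 0, -1], [0, 0, 0.2, 0, 0, 0, -1]]]}}

```text
time_s: 8.55
position: [0.5568, -0.0388, 0.1736]
tcp_rot: [[0.292, 0.956, -0.0], [0.956, -0.292, 0.0], [0.0, -0.0, -1.0]]
force: [-0.7, -0.6, -0.0]
opening: 0.002
grasp_force: 0.0
```

Request:
{"method": "apply_moves", "body": {"steps": [[[0, 0, 0.1, 0, 0, 0, -1], [0, 0, 0.2, 0, 0, 0, -1], [0, 0, 0.2, 0, 0, 0, -1]]]}}

```text
time_s: 8.93
position: [0.5568, -0.0388, 0.1715]
tcp_rot: [[0.292, 0.956, -0.0], [0.956, -0.292, 0.0], [-0.0, -0.0, -1.0]]
force: [-0.5, 0.5, 0.8]
opening: 0.006
grasp_force: 0.0
```

```bash
python3 - <<'E'
from lugs import *
from plan import C
A=pickle.load(open("A.pkl","rb"))[0];B=pickle.load(open("B.pkl","rb"))[0];D,idd=pickle.load(open("D.pkl","rb"))
s=bot.read_state();w=bot.camera_model("wrist");im=bot.capture("wrist");pickle.dump((w,im),open("E.pkl","wb"))
bl=blobs(im,(120,50,345,236))
pa=[((428,183.2),(468.1,226.9)),((430.1,129.4),(471.9,177.2)),((415.1,77.2),(458.7,128.8)),((377.7,50.4),(423.8,103.7))]
for i in(1,2,3):
    p=proj(w,C[i]);q=min(bl,key=lambda o:np.hypot(*(np.array(o[0])-p)))
    print(i+1,"seen",q[:2],"tri",tri([(A,pa[i][0]),(B,pa[i][1]),(w,q[0])]))
# difference D/E down the finger column, and lug1 front edge
for n,m in(("D",idd),("E",im)):
    print(n,[int(v) for v in m[200:250:2,312:320].max(2).mean(1)])
    print(n,[int(v) for v in m[242,290:342:2].max(1)])
S=bot.capture("scene");pickle.dump(S,open("Es.pkl","wb"))
a=cv2.resize(S[155:215,285:365],None,fx=8,fy=8,interpolation=2);cv2.imwrite("pics/e.png",np.clip(a.astype(float)*1.8,0,255).astype(np.uint8))
ms=bot.camera_model("scene")
for d in(.011,0,-.01,-.02):print(d,((proj(ms,s["position"]+d*s["tcp_rot"][:,2])-[285,155])*8).round())
E
```

```text
2 seen ([296.4, 179.9], 1999) tri (array([0.55864879, 0.00391178, 0.1781475 ]), [[0.2, 0.1], [-0.2, -0.0], [-0.1, -0.1]])
3 seen ([252.7, 111.0], 2191) tri (array([0.54776729, 0.04494552, 0.17634211]), [[0.1, -0.3], [-0.0, -0.3], [0.2, 0.9]])
4 seen ([189.4, 86.0], 1931) tri (array([0.52027115, 0.06697816, 0.17459855]), [[0.2, -0.0], [-0.2, 0.2], [-0.1, -0.3]])
D [36, 32, 42, 126, 149, 149, 148, 149, 144, 57, 41, 43, 42, 42, 44, 43, 43, 42, 43, 43, 36, 36, 35, 35, 35]
D [150, 149, 149, 149, 121, 22, 22, 18, 24, 34, 35, 35, 34, 40, 34, 33, 36, 34, 22, 20, 23, 24, 76, 92, 94, 95]
E [40, 37, 35, 32, 36, 121, 149, 149, 149, 149, 148, 86, 36, 43, 42, 42, 42, 43, 42, 42, 36, 35, 35, 36, 35]
E [149, 149, 149, 149, 120, 19, 19, 23, 25, 35, 33, 33, 35, 40, 37, 33, 35, 35, 25, 24, 25, 21, 76, 92, 95, 94]
0.011 [295. 355.]
0 [295. 331.]
-0.01 [295. 310.]
-0.02 [295. 288.]
```

View pics/e.png

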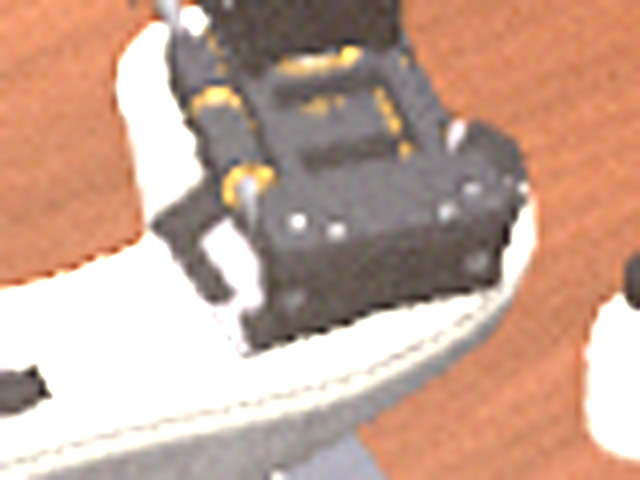

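The crop shows the gripper body still clear above the sole, at (250–500,200–345), higher than I expected. That agrees with the wrist view, where the fingertip row implies the tips sit about 20–30 mm further back. So I continue to contact, watching the force.

Request:
{"method": "apply_moves", "body": {"steps": [[[0, 0, 0.15, 0, 0, 0, -1], [0, 0, 0.3, 0, 0, 0, -1], [0, 0, 0.3, 0, 0, 0, -1]]]}}

```text
time_s: 9.4
position: [0.5567, -0.0387, 0.1684]
tcp_rot: [[0.292, 0.956, -0.0], [0.956, -0.292, 0.0], [-0.0, -0.001, -1.0]]
force: [-0.2, -0.1, -0.2]
opening: 0.006
grasp_force: 0.0
```

Request:
{"method": "apply_moves", "body": {"steps": [[[0, 0, 0.15, 0, 0, 0, -1], [0, 0, 0.3, 0, 0, 0, -1], [0, 0, 0.3, 0, 0, 0, -1]]]}}

```text
time_s: 9.78
position: [0.5568, -0.0388, 0.1655]
tcp_rot: [[0.292, 0.956, -0.0], [0.956, -0.292, 0.0], [-0.0, -0.0, -1.0]]
force: [0.1, -0.1, 0.4]
opening: 0.005
grasp_force: 0.0
```

Request:
{"method": "apply_moves", "body": {"steps": [[[0, 0, 0.15, 0, 0, 0, -1], [0, 0, 0.3, 0, 0, 0, -1]]]}}

```text
time_s: 10.02
position: [0.5569, -0.0388, 0.1627]
tcp_rot: [[0.292, 0.956, 0.0], [0.956, -0.292, -0.0], [0.0, 0.0, -1.0]]
force: [-0.3, -0.3, 1.2]
opening: 0.005
grasp_force: 0.9
```

Request:
{"method": "apply_moves", "body": {"steps": [[[0, 0, 0.1, 0, 0, 0, -1], [0, 0, 0.2, 0, 0, 0, -1]]]}}

```text
time_s: 10.28
position: [0.557, -0.0388, 0.1611]
tcp_rot: [[0.292, 0.956, 0.0], [0.956, -0.292, -0.0], [-0.0, 0.0, -1.0]]
force: [-1.3, -0.3, 4.9]
opening: 0.008
grasp_force: 2.7
```

Request:
{"method": "apply_moves", "body": {"steps": [[[0, 0, 0.1, 0, 0, 0, -1], [0, 0, 0.2, 0, 0, 0, -1]]]}}

```text
time_s: 10.52
position: [0.557, -0.0388, 0.1596]
tcp_rot: [[0.292, 0.956, 0.001], [0.956, -0.292, -0.0], [-0.0, 0.001, -1.0]]
force: [-2.1, 0.5, 9.3]
opening: 0.002
grasp_force: 4.5
```

Contact is at TCP z ≈ 0.163, rising at about 2.5 N/mm, and lug1 is now pressed at 9.3 N through the fingers. I hold briefly, lift, then plan the next lug with the found tip offset.

Request:
{"method": "apply_moves", "body": {"steps": [[[0, 0, 0, 0, 0, 0, -1], [0, 0, -0.7, 0, 0, 0, -1], [0, 0, -1.5, 0, 0, 0, -1], [0, 0, -1.5, 0, 0, 0, -1]]]}}

```text
time_s: 11.02
position: [0.5574, -0.0389, 0.1742]
tcp_rot: [[0.292, 0.956, 0.001], [0.956, -0.292, -0.0], [0.0, 0.001, -1.0]]
force: [-0.9, 0.7, 0.2]
opening: 0.007
grasp_force: 0.0
```

```bash
sed -i 's/return tip-.011\*R/return tip+.0198*R/' plan.py; python3 plan.py 1,11 2,11 2,2 2,0 2,-4.5
```

```text
[ 0.5574 -0.0389  0.1742] [-0.9  0.7  0.2] 11.025
1,11 [-0.07  0.08 -0.  ] [ 0.1 -0.   0. ]
2,11 [ 4.24 -1.01 -0.  ] [  0.1   0.  -17. ]
2,2 [ 4.24 -1.01  0.9 ] [  0.1   0.  -17. ]
2,0 [ 4.24 -1.01  1.1 ] [  0.1   0.  -17. ]
2,-4.5 [ 4.24 -1.02  1.55] [  0.1   0.  -17. ]
```

Request:
{"method": "apply_moves", "body": {"steps": [[[2.1, -0.5, 0, 0, 0, -8.5, -1], [4.2, -1.0, 0, 0, 0, -17, -1], [4.2, -1.0, 0, 0, 0, -17, -1], [4.2, -1.0, 0.5, 0, 0, -17, -1], [4.2, -1.0, 0.9, 0, 0, -17, -1], [4.2, -1.0, 1.1, 0, 0, -17, -1], [4.2, -1.0, 1.25, 0, 0, -17, -1], [4.2, -1.0, 1.4, 0, 0, -17, -1], [4.2, -1.0, 1.4, 0, 0, -17, -1]]]}}

```text
time_s: 12.15
position: [0.5593, 0.0036, 0.1603]
tcp_rot: [[-0.0, 1.0, -0.0], [1.0, 0.0, -0.001], [-0.001, -0.0, -1.0]]
force: [-3.5, -1.5, 6.5]
opening: 0.005
grasp_force: 3.0
```

Request:
{"method": "apply_moves", "body": {"steps": [[[0, 0, 0.1, 0, 0, 0, -1], [0, 0, 0.1, 0, 0, 0, -1], [0, 0, 0.1, 0, 0, 0, -1]]]}}

```text
time_s: 12.52
position: [0.5594, 0.0037, 0.1597]
tcp_rot: [[-0.0, 1.0, -0.0], [1.0, 0.0, -0.001], [-0.001, -0.0, -1.0]]
force: [-3.2, -1.6, 6.5]
opening: 0.007
grasp_force: 3.8
```

Request:
{"method": "apply_moves", "body": {"steps": [[[0, 0, -0.7, 0, 0, 0, -1], [0, 0, -1.5, 0, 0, 0, -1], [0, 0, -1.5, 0, 0, 0, -1]]]}}

```text
time_s: 12.9
position: [0.5603, 0.0044, 0.1743]
tcp_rot: [[-0.0, 1.0, 0.002], [1.0, 0.0, -0.0], [-0.0, 0.002, -1.0]]
force: [0.6, -0.1, 1.1]
opening: 0.005
grasp_force: 0.0
```

```bash
python3 plan.py 3,15 3,2 3,0 3,-4
```

```text
[0.5603 0.0044 0.1743] [ 0.6 -0.1  1.1] 12.9
3,15 [ 4.  -1.1 -0.1] [  1.7  -4.8 -25. ]
3,2 [ 4.  -1.1  1.2] [  1.7  -4.8 -25. ]
3,0 [ 4.  -1.1  1.4] [  1.7  -4.8 -25. ]
3,-4 [ 4.  -1.1  1.8] [  1.7  -4.8 -25. ]
```

Request:
{"method": "apply_moves", "body": {"steps": [[[1.4, -0.4, 0, 0.5, -1.5, -8, -1], [2.8, -0.8, 0, 1.1, -3.2, -17, -1], [4.0, -1.1, 0, 1.7, -4.8, -25, -1], [4.0, -1.1, 0, 1.7, -4.8, -25, -1], [4.0, -1.1, 0.7, 1.7, -4.8, -25, -1], [4.0, -1.1, 1.2, 1.7, -4.8, -25, -1], [4.0, -1.1, 1.4, 1.7, -4.8, -25, -1], [4.0, -1.1, 1.6, 1.7, -4.8, -25, -1], [4.0, -1.1, 1.7, 1.7, -4.8, -25, -1], [4.0, -1.1, 1.7, 1.7, -4.8, -25, -1]]]}}

```text
time_s: 14.15
position: [0.5484, 0.0436, 0.1575]
tcp_rot: [[-0.423, 0.906, -0.011], [0.903, 0.421, -0.089], [-0.076, -0.047, -0.996]]
force: [-2.0, -0.8, 6.3]
opening: 0.008
grasp_force: 3.2
```

Request:
{"method": "apply_moves", "body": {"steps": [[[0, 0, 0.1, 0, 0, 0, -1], [0, 0, 0.1, 0, 0, 0, -1], [0, 0, 0.1, 0, 0, 0, -1]]]}}

```text
time_s: 14.52
position: [0.5484, 0.0436, 0.1568]
tcp_rot: [[-0.423, 0.906, -0.011], [0.903, 0.421, -0.089], [-0.076, -0.047, -0.996]]
force: [-2.5, -0.6, 8.1]
opening: 0.005
grasp_force: 4.0
```

Request:
{"method": "apply_moves", "body": {"steps": [[[0, 0, -0.7, 0, 0, 0, -1], [0, 0, -1.5, 0, 0, 0, -1], [0, 0, -1.5, 0, 0, 0, -1]]]}}

```text
time_s: 14.9
position: [0.5494, 0.0457, 0.1713]
tcp_rot: [[-0.423, 0.906, -0.009], [0.903, 0.421, -0.087], [-0.075, -0.045, -0.996]]
force: [-0.3, 0.4, 0.1]
opening: 0.005
grasp_force: 0.0
```

```bash
python3 plan.py 4,15 4,2 4,0 4,-4
python3 - <<'E'
from lugs import *
w=bot.camera_model("wrist");im=bot.capture("wrist")
from plan import C
print([proj(w,c).round() for c in C])
for b in blobs(im,(60,40,345,236)): print(b[:3],onplane(w,b[0],.178).round(4))
E
```

```text
[0.5494 0.0457 0.1713] [-0.3  0.4  0.1] 14.9
4,15 [ 3.29 -1.72 -0.38] [  1.8  -1.  -59. ]
4,2 [ 3.39 -1.67  0.91] [  1.8  -1.  -59. ]
4,0 [ 3.41 -1.66  1.11] [  1.8  -1.  -59. ]
4,-4 [ 3.44 -1.64  1.51] [  1.8  -1.  -59. ]
[array([267., 357.]), array([296., 310.]), array([308., 250.]), array([281., 197.])]
([338.5, 74.9], 308, [27.0, 13.0]) [0.5207 0.137  0.178 ]
([282.9, 195.0], 1574, [60.0, 34.0]) [0.5203 0.0686 0.178 ]
([223.3, 205.3], 1771, [32.0, 63.0]) [0.4921 0.0481 0.178 ]
([310.2, 228.3], 423, [19.0, 30.0]) [0.5423 0.0568 0.178 ]
([188.3, 231.5], 153, [23.0, 11.0]) [0.4788 0.0233 0.178 ]
```

Request:
{"method": "apply_moves", "body": {"steps": [[[0.8, -0.4, -0.2, 0.4, -0.2, -10, -1], [1.6, -0.8, -0.4, 0.8, -0.4, -20, -1], [2.4, -1.2, -0.4, 1.2, -0.6, -30, -1], [3.3, -1.7, -0.4, 1.5, -0.8, -40, -1], [3.3, -1.7, -0.4, 1.8, -1.0, -50, -1], [3.3, -1.7, -0.4, 1.8, -1.0, -59, -1], [3.3, -1.7, -0.4, 1.8, -1.0, -59, -1], [3.3, -1.7, -0.4, 1.8, -1.0, -59, -1], [3.4, -1.7, 0.4, 1.8, -1.0, -59, -1], [3.4, -1.7, 0.9, 1.8, -1.0, -59, -1], [3.4, -1.7, 1.1, 1.8, -1.0, -59, -1], [3.4, -1.7, 1.3, 1.8, -1.0, -59, -1], [3.4, -1.7, 1.4, 1.8, -1.0, -59, -1], [3.4, -1.7, 1.4, 1.8, -1.0, -59, -1]]]}}

```text
time_s: 16.7
position: [0.5183, 0.0681, 0.1555]
tcp_rot: [[-0.995, 0.103, -0.015], [0.104, 0.987, -0.121], [0.002, -0.122, -0.993]]
force: [-3.0, 1.3, 6.0]
opening: 0.008
grasp_force: 3.1
```

Request:
{"method": "apply_moves", "body": {"steps": [[[0, 0, 0.1, 0, 0, 0, -1], [0, 0, 0.1, 0, 0, 0, -1], [0, 0, 0.1, 0, 0, 0, -1], [0, 0, 0.1, 0, 0, 0, -1]]]}}

```text
time_s: 17.2
position: [0.5183, 0.0681, 0.1549]
tcp_rot: [[-0.995, 0.103, -0.015], [0.104, 0.987, -0.121], [0.002, -0.122, -0.993]]
force: [-3.0, 1.5, 7.1]
opening: 0.002
grasp_force: 3.9
```

```bash
python3 - <<'E'
from h import *
b=bot.capture("wrist");cv2.imwrite("pics/f.png",np.clip(b[60:360,160:560].astype(float)*1.6,0,255).astype(np.uint8))
s=bot.read_state();print(s["position"],s["force"])
E
```

```text
[0.51834209 0.0681098  0.15487946] [-3.54646462  1.4836036   7.6256085 ]
```

View pics/f.png

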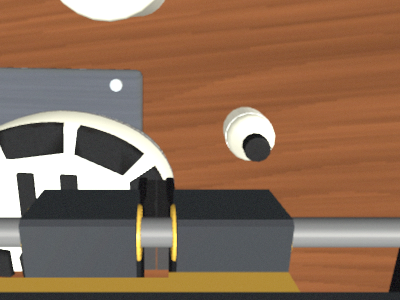

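The view shows the fingertips (155,182) on the toe-tip lug (150,168), with the bottle and the cup undisturbed. The force is a steady 7.6 N or so. Handing in.

```bash
python3 -c "
from rig import bot
print(bot.hand_in())"
```

```text
the job is handed in; nothing more can be done
None
```

I pressed lugs 1 to 4 in order with shut fingers, at about 6.5–9 N each, and handed in at about 17 s with the fingertips still pressing the toe-tip lug at about 7.6 N; no verdict came back, and contact came about 30 mm lower in TCP height than the stated fingertip length implies.

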